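# Fetch the jar behind the bottles at the packing table

### The job

Pack the red-lidded jar from the back row of the yellow stock tray: first lift out the two tall bottles that hem it in (the one right in front of it and the one right beside it) and stand both on the green cutting mat, then stand the jar upright in the free half of the shipping carton, and only then put both bottles back upright in the very cells they came from. Lower everything gently, drop and knock over nothing, and see that the third bottle, the white-lidded jar and the tape things stay where they are.

Things in the scene. Friction and masses are not known exactly. Their poses are not given: they have to be found in the camera images.
- tray: Fixed yellow tray, 164 mm (x, pointing away from the robot) by 244 mm (y), 24 mm tall; floor, walls, dividers 4 mm thick. Two rows of three cells 76 mm square, centres at x = -40 (front) or +40 mm (back), y = -80, 0, +80 mm. Bottles start in the back middle and the two front end cells, jars in the two back end cells; front middle is empty. Origin: centre of underside.
- mat: Fixed green cutting mat lying flat with a yellow grid, 150 mm (x) by 210 mm (y), 3 mm thick, the side area for the cleared bottles. Origin at the centre of its underside, z up.
- carton: Fixed open brown carton, 146 mm (x) by 216 mm (y), 75 mm tall, walls and floor 3 mm; flaps folded down outside, up to 25 mm beyond the walls. Its -y part holds a packed white box with a blue band (55 mm tall, fixed), up to y = -18 mm; the free half is from y = -18 to +105 mm, its middle at x = 0, y = +43 mm. Origin: centre of underside, z up.
- amber_bottle: Round bottle, 58 mm across and 170 mm tall: brown glass, white cap, white label. Straight body to 122 mm, shoulder sloping in to 30 mm across at 140 mm, upright white cap 34 mm across from 142 to 170 mm, the part to grip. About 0.28 kg, closed. Origin at the centre of its underside, z up. Starts in one of the tray's cells.
- green_bottle: Round bottle, 58 mm across and 170 mm tall: green glass, black cap, yellow label. Straight body to 122 mm, shoulder sloping in to 30 mm across at 140 mm, upright black cap 34 mm across from 142 to 170 mm, the part to grip. About 0.28 kg, closed. Origin at the centre of its underside, z up. Starts in one of the tray's cells.
- white_bottle: Round bottle, 58 mm across and 170 mm tall: white plastic, blue cap, blue label. Straight body to 122 mm, shoulder sloping in to 30 mm across at 140 mm, upright blue cap 34 mm across from 142 to 170 mm, the part to grip. About 0.28 kg, closed. Origin at the centre of its underside, z up. Starts in one of the tray's cells.
- red_jar: Low amber glass jar with a red lid: 54 mm across, 60 mm tall; the lid is 56 mm across, from 42 to 60 mm. About 0.15 kg. Origin at the centre of its underside, z up. Starts at the left or right end of the tray's back row. The jar to pack.
- white_jar: Low amber glass jar with a white lid: 54 mm across, 60 mm tall; the lid is 56 mm across, from 42 to 60 mm. About 0.15 kg. Origin at the centre of its underside, z up. Starts at the left or right end of the tray's back row. Not wanted: leave it in its place.
- tape_dispenser: Black desk tape dispenser, 150 by 62 mm, 94 mm tall, loose, about 0.8 kg, standing beyond the work. Origin at the centre of its underside. Leave it alone.
- tape_roll: Brown roll of parcel tape lying flat, 110 mm across, 48 mm tall, loose, beyond the work. Origin at the centre of its underside. Leave it alone.

How it is judged (in metres and radians):
On the way, in this order (a step that is already met when the one before it is completed fails the run):
1. the two bottles in front of and beside the red-lidded jar stand on the mat, the jar still in its cell (((x of white_bottle in the frame of mat between -0.075 and 0.075 m and y of white_bottle in the frame of mat between -0.105 and 0.105 m and z of white_bottle in the frame of mat between -0.001 and 0.008 m and angle between each of white_bottle, green_bottle's own z axis and vertical below 0.1 rad and linear speed of each of white_bottle, green_bottle below 0.03 m/s and x of green_bottle in the frame of mat between -0.075 and 0.075 m and y of green_bottle in the frame of mat between -0.105 and 0.105 m and z of green_bottle in the frame of mat between -0.001 and 0.008 m and horizontal distance between amber_bottle and red_jar above 0.12 m) or (x of amber_bottle in the frame of mat between -0.075 and 0.075 m and y of amber_bottle in the frame of mat between -0.105 and 0.105 m and z of amber_bottle in the frame of mat between -0.001 and 0.008 m and angle between each of amber_bottle, white_bottle's own z axis and vertical below 0.1 rad and linear speed of each of amber_bottle, white_bottle below 0.03 m/s and x of white_bottle in the frame of mat between -0.075 and 0.075 m and y of white_bottle in the frame of mat between -0.105 and 0.105 m and z of white_bottle in the frame of mat between -0.001 and 0.008 m and horizontal distance between green_bottle and red_jar above 0.12 m) or (x of green_bottle in the frame of mat between -0.075 and 0.075 m and y of green_bottle in the frame of mat between -0.105 and 0.105 m and z of green_bottle in the frame of mat between -0.001 and 0.008 m and angle between each of green_bottle, amber_bottle's own z axis and vertical below 0.1 rad and linear speed of each of green_bottle, amber_bottle below 0.03 m/s and x of amber_bottle in the frame of mat between -0.075 and 0.075 m and y of amber_bottle in the frame of mat between -0.105 and 0.105 m and z of amber_bottle in the frame of mat between -0.001 and 0.008 m and horizontal distance between white_bottle and red_jar above 0.12 m)) and distance of red_jar from where it was at the start of the episode below 0.025 m), for 0.2 s.
2. the red-lidded jar stands upright on the carton's floor in the free half, the two bottles still waiting on the mat (x of red_jar in the frame of carton between -0.073 and 0.073 m and y of red_jar in the frame of carton between -0.018 and 0.108 m and z of red_jar in the frame of carton between -0.001 and 0.008 m and angle between red_jar's own z axis and vertical below 0.1 rad and linear speed of red_jar below 0.03 m/s and ((x of white_bottle in the frame of mat between -0.075 and 0.075 m and y of white_bottle in the frame of mat between -0.105 and 0.105 m and z of white_bottle in the frame of mat between -0.001 and 0.008 m and angle between each of white_bottle, green_bottle's own z axis and vertical below 0.1 rad and linear speed of each of white_bottle, green_bottle below 0.03 m/s and x of green_bottle in the frame of mat between -0.075 and 0.075 m and y of green_bottle in the frame of mat between -0.105 and 0.105 m and z of green_bottle in the frame of mat between -0.001 and 0.008 m) or (x of amber_bottle in the frame of mat between -0.075 and 0.075 m and y of amber_bottle in the frame of mat between -0.105 and 0.105 m and z of amber_bottle in the frame of mat between -0.001 and 0.008 m and angle between each of amber_bottle, white_bottle's own z axis and vertical below 0.1 rad and linear speed of each of amber_bottle, white_bottle below 0.03 m/s and x of white_bottle in the frame of mat between -0.075 and 0.075 m and y of white_bottle in the frame of mat between -0.105 and 0.105 m and z of white_bottle in the frame of mat between -0.001 and 0.008 m) or (x of green_bottle in the frame of mat between -0.075 and 0.075 m and y of green_bottle in the frame of mat between -0.105 and 0.105 m and z of green_bottle in the frame of mat between -0.001 and 0.008 m and angle between each of green_bottle, amber_bottle's own z axis and vertical below 0.1 rad and linear speed of each of green_bottle, amber_bottle below 0.03 m/s and x of amber_bottle in the frame of mat between -0.075 and 0.075 m and y of amber_bottle in the frame of mat between -0.105 and 0.105 m and z of amber_bottle in the frame of mat between -0.001 and 0.008 m))), for 0.2 s.
At the end, for the whole second after the job is handed in: The red-lidded jar stands upright (0.1 rad) on the floor of the carton's free half; all three bottles stand upright (0.1 rad), at rest, within 20 mm of where they started, each in its own cell; the white-lidded jar is within 25 mm and the tape things within 30 mm of their starts (x of red_jar in the frame of carton between -0.073 and 0.073 m and y of red_jar in the frame of carton between -0.018 and 0.108 m and z of red_jar in the frame of carton between -0.001 and 0.008 m and angle between each of red_jar, amber_bottle, green_bottle, white_bottle's own z axis and vertical below 0.1 rad and linear speed of red_jar below 0.03 m/s and distance of each of amber_bottle, green_bottle, white_bottle from where it was at the start of the episode below 0.02 m and linear speed of each of amber_bottle, green_bottle, white_bottle below 0.02 m/s and distance of white_jar from where it was at the start of the episode below 0.025 m and distance of each of tape_dispenser, tape_roll from where it was at the start of the episode below 0.03 m); the robot touches nothing.
It fails at once if a bottle or jar is knocked over (leans more than 0.5 rad) (angle between any of amber_bottle, green_bottle, white_bottle, red_jar, white_jar's own z axis and vertical above 0.5 rad).
It fails at once if a bottle or the red-lidded jar is dropped (falls or flies unheld at over 0.6 m/s) ((linear speed of amber_bottle above 0.6 m/s and contact force between the fingers and amber_bottle below 0.1 N) or (linear speed of green_bottle above 0.6 m/s and contact force between the fingers and green_bottle below 0.1 N) or (linear speed of white_bottle above 0.6 m/s and contact force between the fingers and white_bottle below 0.1 N) or (linear speed of red_jar above 0.6 m/s and contact force between the fingers and red_jar below 0.1 N)).
It fails at once if the white-lidded jar is shifted by more than 25 mm, or a tape thing by more than 30 mm (distance of white_jar from where it was at the start of the episode above 0.025 m or distance of any of tape_dispenser, tape_roll from where it was at the start of the episode above 0.03 m).
It also fails if it takes over 128 s, if anything falls off the work surface, if the arm or the gripper's body presses on something with over 40 N, if the wrist force passes 120 N, or if a joint passes its speed limit or range.

### The arm

A 7-joint arm with a two-finger parallel gripper is mounted at the origin on the work surface. World frame = base frame: x ahead of the robot, y to its left, z up, the work surface at z = 0. Lengths are in mm, angles in rad, forces in N, time in s.
With the tool pointing down it reaches from about 400 to 850 mm from the base axis. Payload 4.4 kg.
Tool frame: the origin (TCP) lies on the centre line of the jaws, within the pads' length; the fingertips stand 17 mm ahead of it and the grasp point (between the pads) lies 2 mm behind it; z points along the fingers, y is the line along which they close (so a half turn about z gives the same grasp; the last joint's range is limited). The gripper opens to 94 mm and grips with 3 to 60 N. Pads are 16 mm wide; open, the fingers measure 119 mm over their backs; the gripper's body (75 mm by 177 mm) begins 78 mm behind the grasp point.
Start: joints at [1.061, 0.628, 0.038, 1.517, -0.027, 0.996, -0.02], TCP at [279.122, -587.034, 222.478] pointing down, gripper open.
Joint ranges: [-3.06, 3.06], [-0.37, 2.12], [-1.25, 1.32], [0.18, 2.47], [-1.1, 4.24], [0.23, 1.98], [-2.94, 2.94]. Speed limits (rad/s): [2.57, 2.57, 3.14, 3.14, 3.14, 3.14, 3.14].

### API

Orientations are given as a unit quaternion [w, x, y, z].
In Python, from rig import * gives the robot as it stands. The module is installed in compiled form; this text tells all that it offers.
- The arm moves only by the tool apply_moves, never from a script. Its argument "moves" is one flat list of numbers, 4 for each row, row after row: the shift along the tool's x, y, z in m, then the turn about the tool's z in rad. A call has 1 to 20 rows; each row shifts and turns the commanded pose from where the row before left it, along the tool's axes as they then stand; what a row does not reach is not made up. A row lasts 1/10 s, in which the tool goes at most 50 mm and 8.59 degrees, less where a joint would pass 70% of its speed; a pose out of reach is approached as far as the arm can. A call with a gripper value outside its range is refused whole. "hand" is the opening, from 0 (shut) to 1 (fully open), set as the call begins (left out, the last holds). The fingers move at their own pace and stop on an object; "squeeze" is the grip in N (left out, the last holds). Time passes only in rows, so rows that do not move let the fingers close. It gives the time, the measured TCP pose, the force, the opening and the grip force at its end, in the units of the state.
- state(): the state, without advancing time (a new reading comes with each control period).
- get_image(name): name is "scene" or "top" or "wrist"; returns the picture (400x640x3 uint8, red, green, blue); there is no depth.
- camera_model(name): a dict with "fx", "fy", "cx", "cy" (pixels), "position" and "attitude" of the camera in the world. Camera axes: x right, y down, z forward; pixel columns grow to the right and rows downward; lengths in mm; the calibration is good to about 2 mm. A picture is of the moment at which its call begins: read the wrist's pose just before it. camera_model takes no time and is no camera call; for the wrist camera it gives the pose at the moment of the call.
- hand_in(): hands the job in; it is judged then, once.
The state is a dict: "clock": time; "joints": joint angles; "qd": joint speeds; "joint_torque": joint torques, N m; "tcp_pos": TCP position; "orientation": TCP orientation; "contact_force": force on the tool from outside, world axes, zero at the start; "moment": the same for the moment, N m; "gripper_width": finger opening in mm; "grasp_force": force on a finger pad.
Only numpy, scipy, OpenCV 4.12 (cv2) and the standard library are available. Lean on these libraries where they do the work, as an engineer would, in place of code of your own. Each camera call takes 0.05 s, during which the arm holds its last target. There are 200 camera calls.

## Working session

There is one attempt and no reset: what is moved stays moved. The work goes in short steps, Python scripts to look and compute and a tool call to move; the robot and the scene stay as the last step left them, time stands still between calls to the robot, and variables do not carry over. Pictures are saved under pics/ and viewed, at most 14 in all, crops included, and the job is handed in when it is done.

Besides the shell and the picture viewer there is one more tool, called after "Request:" in YAML: its name, and indented under it one key for each argument. apply_moves: Moves the arm, as the interface text tells. Its arguments: {"type":"object","properties":{"moves":{"type":"array","items":{"type":"number"}},"hand":{"type":"number"},"squeeze":{"type":"number"}},"required":["moves"]}

```bash
mkdir -p pics
python3 - <<'E'
from rig import *
import cv2
s=state();print(s)
for n in("scene","top"):
    cv2.imwrite(f"pics/{n}0.png",get_image(n)[:,:,::-1]);print(n,camera_model(n))
print(camera_model("wrist"))
E
```

```text
{'clock': 0.0, 'joints': array([ 1.06118145,  0.62931045,  0.03846357,  1.51832098, -0.02702343,
        0.99633076, -0.02001919]), 'qd': array([-0.00109198,  0.00180765, -0.00056756,  0.00021645,  0.00087959,
       -0.00187877,  0.00191718]), 'joint_torque': array([ 2.76204378e-05, -5.49737191e+01,  1.14338927e+00, -1.86635900e+01,
       -5.22063766e-02,  2.36390327e-02,  1.80682482e-04]), 'tcp_pos': array([ 278.85653823, -586.45510236,  221.59266523]), 'orientation': array([-9.01188001e-04,  9.75484318e-01,  2.20067009e-01, -2.10951600e-04]), 'contact_force': array([-0.40067008, -0.25391651, -0.7259795 ]), 'moment': array([ 0.00234016, -0.05401061,  0.03065312]), 'grasp_force': 0.0, 'gripper_width': 93.97167004397073}
scene {'fx': 502.5099281507571, 'fy': 502.5099281507571, 'cx': 320.551352890043, 'cy': 195.68169031900536, 'position': array([1383.94995238, -563.10906172,  841.60529785]), 'attitude': array([-0.37300457,  0.80390042,  0.41522625, -0.20542362])}
top {'fx': 489.21220052352504, 'fy': 489.21220052352504, 'cx': 311.40398545891884, 'cy': 188.96226261299975, 'position': array([ 382.42779095,   -9.98680286, 1326.38103648]), 'attitude': array([ 0.06194101, -0.69814868,  0.71129596, -0.05300749])}
{'fx': 303.9415886000899, 'fy': 303.9415886000899, 'cx': 327.68886499274555, 'cy': 197.12034030429368, 'position': array([ 350.50237133, -553.1834869 ,  383.83226332]), 'attitude': array([ 0.11316497,  0.83786348, -0.52914529, -0.07199825])}
```

View pics/top0.png

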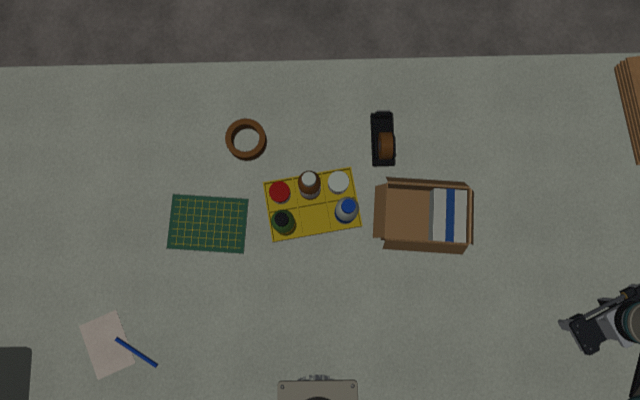

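View pics/scene0.png

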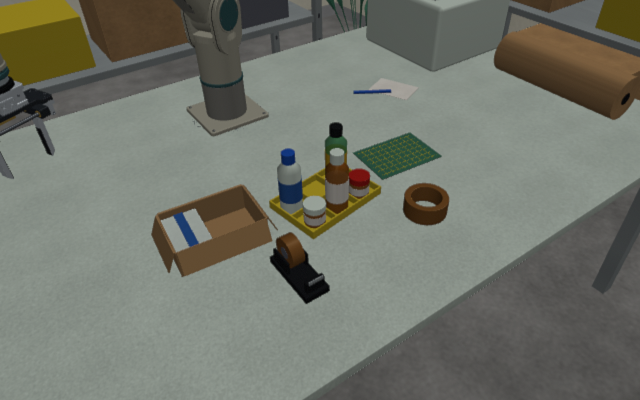

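Top view: tray corners are at about (264,183), (353,168), (361,226) and (273,242). The red lid is at (279,191), the green bottle (black cap) at (282,217), the amber bottle's cap at (309,178) and the blue cap at (348,204). The mat is centred at about (208,223) and the carton at about (425,215), with its free half on the left. So green and amber are the two to clear. I'll zoom in and measure.

```bash
cat > h.py <<'E'
from rig import *
import cv2, numpy as np
from scipy.spatial.transform import Rotation as R
def rot(q): return R.from_quat(np.roll(q,-1)).as_matrix()
def pix2w(m,uv,z):
    d=rot(m["attitude"])@[(uv[0]-m["cx"])/m["fx"],(uv[1]-m["cy"])/m["fy"],1]
    p=m["position"]; return p+d*(z-p[2])/d[2]
def w2pix(m,P):
    c=(np.asarray(P,float)-m["position"])@rot(m["attitude"])
    return np.c_[m["fx"]*c[...,0]/c[...,2]+m["cx"],m["fy"]*c[...,1]/c[...,2]+m["cy"]]
def poly(im,m,P,col): cv2.polylines(im,[(w2pix(m,P)*4).round().astype(int)],True,col,1,cv2.LINE_AA,2)
def circ(c,r,z): a=np.linspace(0,2*np.pi,40); return np.c_[c[0]+r*np.cos(a),c[1]+r*np.sin(a),a*0+z]
E
python3 - <<'E'
from h import *
m=camera_model("top"); im=cv2.imread("pics/top0.png")
for n,uv,z in [("tBL",(264,183),24),("tBR",(353,168),24),("tFR",(361,226),24),("tFL",(273,242),24),
 ("mBL",(173,194),3),("mBR",(248,199),3),("mFR",(243,253),3),("mFL",(167,249),3),
 ("red",(279,191),60),("wj",(339,182),60),("green",(282,217),170),("amber",(309,178),170),("white",(348,204),170),
 ("cBL",(388,179),75),("cBR",(467,184),75),("cFR",(464,249),75),("cFL",(384,245),75)]:
    print(n,pix2w(m,uv,z).round(0))
cv2.imwrite("pics/z0.png",cv2.resize(im[150:270,160:480],None,fx=2.5,fy=2.5,interpolation=cv2.INTER_CUBIC))
E
```

```text
tBL [615. 133.  24.]
tBR [ 652. -109.   24.]
tFR [ 494. -126.   24.]
tFL [456. 109.  24.]
mBL [593. 385.   3.]
mBR [575. 179.   3.]
mFR [429. 192.   3.]
mFL [443. 397.   3.]
red [587.  89.  60.]
wj [608. -69.  60.]
green [506.  74. 170.]
amber [599.   8. 170.]
white [534. -83. 170.]
cBL [ 610. -195.   75.]
cBR [ 593. -398.   75.]
cFR [ 426. -379.   75.]
cFL [ 440. -178.   75.]
```

View pics/z0.png

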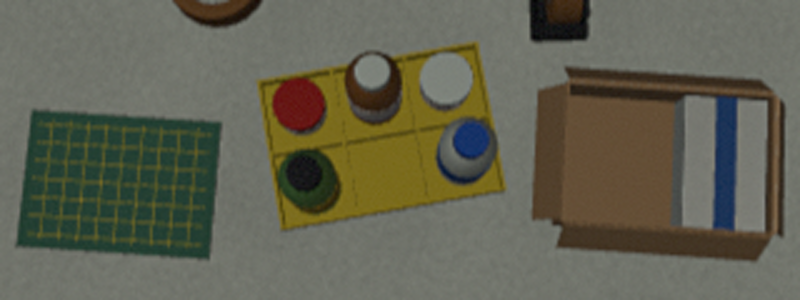

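The zoom shows the tray, mat and carton outlines clearly. Caps: black at zoom (304,171), white at (372,70). Red lid at (299,104). I'll fit each rigid outline to its corners and overlay the result to check.

Run:
```python
from h import *
from scipy.optimize import least_squares
m=camera_model("top"); im=cv2.imread("pics/top0.png")
Z=lambda l:np.array(l)/2.5+[159.7,149.7]
big=cv2.resize(im[150:270,160:480],None,fx=2.5,fy=2.5,interpolation=cv2.INTER_CUBIC)
def rect(p,a,b,z):
    c,s=np.cos(p[2]),np.sin(p[2]); L=np.array([[a,b],[a,-b],[-a,-b],[-a,b]])/2
    return np.c_[L@np.array([[c,s],[-s,c]])+p[:2],np.full(4,z)]
def draw(P,col):
    cv2.polylines(big,[((w2pix(m,P)-[159.7,149.7])*2.5).round().astype(int)],True,col,1,cv2.LINE_AA)
F={}
for n,uv,a,b,z,g in [("tray",[(259,81),(478,44),(504,188),(283,229)],164,244,24,(554,0,.15)),
 ("mat",[(32,110),(220,122),(209,259),(17,246)],150,210,3,(510,288,-.09)),
 ("carton",[(568,82),(772,92),(768,235),(566,225)],146,216,75,(517,-290,-.08))]:
    r=least_squares(lambda p:(w2pix(m,rect(p,a,b,z))-Z(uv)).ravel(),g); F[n]=r.x
    print(n,r.x.round(3),r.fun.round(1)); draw(rect(r.x,a,b,z),(0,0,255))
    if n=="carton": draw(rect(r.x,a-6,b-6,3),(255,0,255))
for n,uv,z,r in [("green",(304,171),174,17),("amber",(372,70),174,17),("white",(471,139),174,17),("red",(299,104),64,28),("wj",(446,80),64,28)]:
    p=pix2w(m,Z(uv),z); print(n,p.round(1)); draw(circ(p,r,z),(255,255,0))
def loc(n,x,y): p=F[n];c,s=np.cos(p[2]),np.sin(p[2]); return np.round(p[:2]+[c*x-s*y,s*x+c*y],1)
print("cells",loc("tray",-40,80),loc("tray",40,0),loc("tray",40,80)); print("mat spots",loc("mat",0,50),loc("mat",0,-50)); print("carton",loc("carton",0,43))
cv2.imwrite("pics/z1.png",big)
```

```text
tray [5.56671e+02 3.45800e+00 1.55000e-01] [-0.8 -0.3  0.3 -1.   1.3  0.8 -0.7  0.4]
mat [ 5.11339e+02  2.89109e+02 -8.20000e-02] [-0.3 -0.2  0.5 -0.2  0.2  0.1 -0.4  0.2]
carton [ 5.20234e+02 -2.91163e+02 -7.00000e-02] [-1.3  0.2  0.9  0.4  2.5 -0.1 -2.1 -0.5]
green [503.3  75.4 174. ]
amber [599.3   9.4 174. ]
white [530.8 -83.4 174. ]
red [585.3  88.3  64. ]
wj [607.7 -66.1  64. ]
cells [504.8  76.3] [596.2   9.7] [583.8  88.7]
mat spots [515.5 338.9] [507.2 239.3]
carton [ 523.2 -248.3]
```

View pics/z1.png

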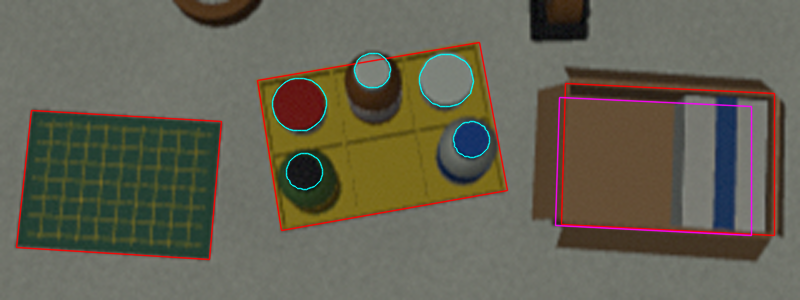

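The outlines and cap/lid circles all match, and the cells agree with the caps to within 3 mm. Next I move above the green bottle with tool x turned to world x.

Request:
apply_moves:
  moves: [0,0,-0.02,0.148,0,0,-0.02,0.148,0,0,-0.02,0.148,0.013,-0.039,0,0,0.013,-0.039,0,0,0.013,-0.039,0,0,0.013,-0.039,0,0,0.013,-0.039,0,0,0.013,-0.039,0,0,0.013,-0.039,0,0,0.013,-0.039,0,0,0.013,-0.039,0,0,0.013,-0.039,0,0,0.013,-0.039,0,0,0.013,-0.039,0,0,0.013,-0.039,0,0,0.013,-0.039,0,0,0.013,-0.039,0,0,0.013,-0.039,0,0,0.013,-0.039,0,0]
  hand: 0.75
  squeeze: 25

```text
clock: 2.1
tcp_pos: [500.3, 77.5, 282.3]
orientation: [0.0, 1.0, -0.0, -0.0]
contact_force: [0.5, -0.2, 0.2]
gripper_width: 70.3
grasp_force: 0.0
```

Run:
```python
from h import *
im=get_image("wrist")[:,:,::-1].copy(); m=camera_model("wrist"); s=state(); print(s["tcp_pos"].round(1),s["orientation"].round(4),s["joints"].round(2))
for p,r,z in [((503.5,75.5),17,174),((598.5,9.5),17,174),((585,88.5),28,64)]: poly(im,m,circ(p,r,z),(255,255,0))
cv2.imwrite("pics/w1.png",im)
```

```text
[502.3  86.  282.3] [-0.003   1.      0.0043  0.001 ] [-0.2   0.36 -0.04  1.83  0.01  0.96 -1.8 ]
```

View pics/w1.png

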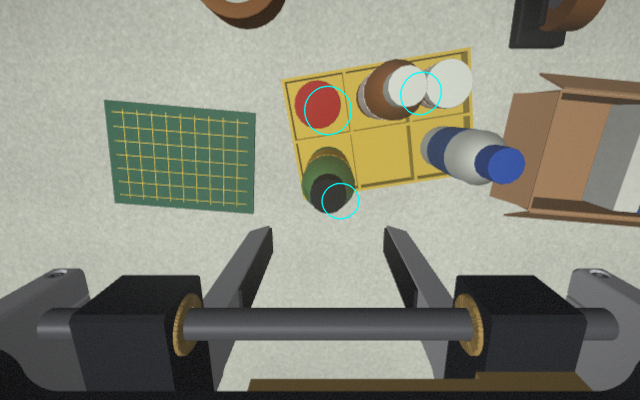

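The scene was still moving when that shot was taken, so the overlay is shifted about 8 mm to the right (black cap at (328,192), overlay at (340,201)). I'll measure again now the arm is at rest.

Run:
```python
from h import *
m=camera_model("wrist"); im=get_image("wrist")[:,:,::-1].copy(); s=state(); print(s["tcp_pos"].round(1),s["orientation"].round(4))
for p,r,z in [((503.5,75.5),17,174),((598.5,9.5),17,174),((585,88.5),28,64)]: poly(im,m,circ(p,r,z),(255,255,0))
cv2.imwrite("pics/w2.png",cv2.resize(im[40:240,260:540],None,fx=2,fy=2))
```

```text
[501.1  82.6 282.1] [-1.8e-03  1.0e+00  4.5e-03  3.0e-04]
```

View pics/w2.png

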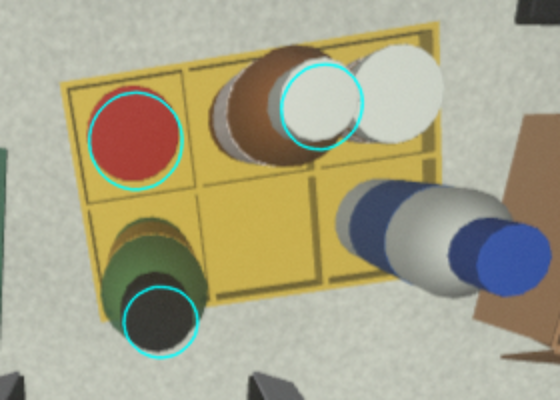

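The red lid and caps match within about 2 mm (they sit about 2 mm further in +x). Green is at about (505,76), amber about (600,10). I'll let the arm settle and lower over the green cap.

Request:
apply_moves:
  moves: [0.005,0,0,0,0,0,0,0,0,0,0,0,0,0,0,0,0,0,0.02,0,0,0,0.02,0,0,0,0.02,0,0,0,0.01,0,0,0,0,0,0,0,0,0]

```text
clock: 3.2
tcp_pos: [505.7, 75.7, 213.0]
orientation: [-0.0, 1.0, -0.0, 0.0]
contact_force: [-0.2, 0.1, -0.6]
gripper_width: 70.7
grasp_force: 0.0
```

Request:
apply_moves:
  moves: [0,0,0.015,0,0,0,0.015,0,0,0,0.01,0,0,0,0.008,0,0,0,0.003,0,0,0,0,0,0,0,0,0]

```text
clock: 3.9
tcp_pos: [505.7, 76.0, 161.9]
orientation: [-0.0, 1.0, -0.0, 0.0]
contact_force: [-0.7, -0.1, -0.5]
gripper_width: 70.4
grasp_force: 0.0
```

Request:
apply_moves:
  moves: [0,0,0,0,0,0,0,0,0,0,0,0,0,0,0,0,0,0,0,0,0,0,0,0]
  hand: 0.2
  squeeze: 25

```text
clock: 4.5
tcp_pos: [505.3, 76.0, 161.5]
orientation: [-0.0, 1.0, -0.0, 0.0]
contact_force: [-0.3, -0.1, -0.3]
gripper_width: 33.7
grasp_force: 25.0
```

Request:
apply_moves:
  moves: [0,0,-0.004,0,0,0,-0.01,0,0,0,-0.014,0,0,0,-0.014,0,0,0,-0.01,0,0,0,-0.004,0,0,-0.007,0,0,0.001,-0.015,0,0,0.001,-0.022,0,0,0.001,-0.026,0,0,0.001,-0.026,0,0,0.001,-0.026,0,0,0.001,-0.026,0,0,0.001,-0.026,0,0,0.001,-0.026,0,0,0.001,-0.022,0,0,0.001,-0.02,0,0,0,-0.014,0,0,0,-0.007,0,0,0,0,0,0]

```text
clock: 6.5
tcp_pos: [514.6, 340.1, 216.9]
orientation: [0.0, 1.0, 0.001, -0.0]
contact_force: [-0.2, -0.1, -1.8]
gripper_width: 33.6
grasp_force: 25.0
```

Request:
apply_moves:
  moves: [0,0,0,0,0,0,0,0,0,0,0.008,0,0,0,0.015,0,0,0,0.012,0,0,0,0.007,0,0,0,0.003,0,0,0,0.002,0,0,0,0.002,0,0,0,0,0,0,0,0,0,0,0,0,0]

```text
clock: 7.7
tcp_pos: [515.5, 339.1, 168.8]
orientation: [-0.0, 1.0, -0.0, 0.0]
contact_force: [-0.4, -0.6, -2.6]
gripper_width: 33.4
grasp_force: 25.0
```

Request:
apply_moves:
  moves: [0,0,0.003,0,0,0,0.002,0,0,0,0.002,0,0,0,0.001,0,0,0,0,0,0,0,0,0,0,0,0,0]

```text
clock: 8.4
tcp_pos: [515.3, 338.9, 160.5]
orientation: [-0.0, 1.0, -0.0, 0.0]
contact_force: [-0.2, -1.1, -0.8]
gripper_width: 33.6
grasp_force: 25.0
```

Request:
apply_moves:
  moves: [0,0,0.0005,0,0,0,0,0,0,0,0,0]

```text
clock: 8.7
tcp_pos: [515.5, 339.0, 160.5]
orientation: [-0.0, 1.0, -0.0, 0.0]
contact_force: [-1.0, -0.1, 3.7]
gripper_width: 33.5
grasp_force: 25.0
```

Request:
apply_moves:
  moves: [0,0,0,0,0,0,0,0,0,0,0,0,0,0,0,0,0,0,0,0,0,0,-0.005,0,0,0,-0.015,0,0,0,-0.015,0,0,0,-0.015,0,0,0,0,0]
  hand: 0.75

```text
clock: 9.7
tcp_pos: [516.6, 339.8, 212.3]
orientation: [-0.001, 1.0, -0.0, 0.002]
contact_force: [0.8, -0.2, -0.1]
gripper_width: 70.6
grasp_force: 0.0
```

Request:
apply_moves:
  moves: [0.005,0.015,0,0,0.009,0.034,0,0,0.009,0.035,0,0,0.009,0.035,0,0,0.009,0.035,0,0,0.009,0.035,0,0,0.009,0.035,0,0,0.008,0.035,0,0,0.008,0.034,0,0,0.006,0.024,0,0,0.003,0.012,0,0,0,0,0,0,0,0,0,0,0,0,0,0,0,0,0,0]

```text
clock: 11.2
tcp_pos: [599.0, 11.7, 210.0]
orientation: [-0.0, 1.0, 0.001, -0.0]
contact_force: [-0.5, 1.1, -0.3]
gripper_width: 70.4
grasp_force: 0.0
```

Run:
```python
from h import *
m=camera_model("wrist"); im=get_image("wrist")[:,:,::-1].copy(); s=state(); print(s["tcp_pos"].round(1))
for p,r,z in [((599.5,10),17,174),((585,88.5),28,64),((515.5,339),17,173)]: poly(im,m,circ(p,r,z),(255,255,0))
cv2.imwrite("pics/w3.png",im)
```

```text
[599.1  11.5 210. ]
```

View pics/w3.png

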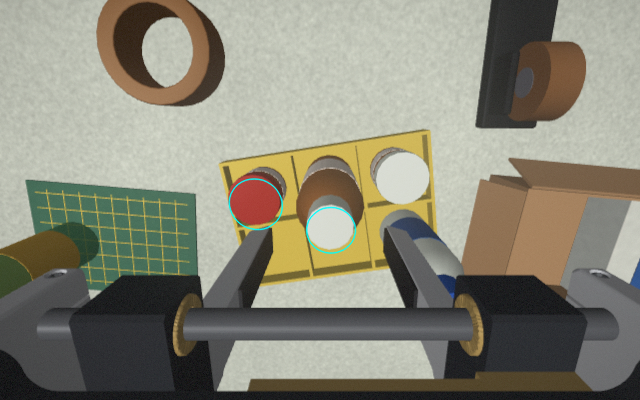

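The amber cap's overlay matches its image at (331,229) and the green bottle stands on the mat. Lower and grip.

Request:
apply_moves:
  moves: [0,0.001,0.015,0,0,0,0.015,0,0,0,0.01,0,0,0,0.006,0,0,0,0.003,0,0,0,0,0,0,0,0,0]

```text
clock: 11.95
tcp_pos: [599.6, 8.9, 161.4]
orientation: [-0.0, 1.0, -0.0, 0.0]
contact_force: [-0.5, -0.6, 0.2]
gripper_width: 70.4
grasp_force: 0.0
```

Request:
apply_moves:
  moves: [0,0,0,0,0,0,0,0,0,0,0,0,0,0,0,0,0,0,0,0,0,0,0,0]
  hand: 0.2
  squeeze: 25

```text
clock: 12.55
tcp_pos: [599.3, 9.1, 161.0]
orientation: [-0.0, 1.0, -0.0, 0.0]
contact_force: [-0.2, 1.5, 0.5]
gripper_width: 33.7
grasp_force: 25.0
```

Request:
apply_moves:
  moves: [0,0,-0.005,0,0,0,-0.015,0,0,0,-0.02,0,0,0,-0.02,0,0,0,-0.02,0,0,0,-0.01,0,-0.003,-0.007,0,0,-0.006,-0.015,0,0,-0.009,-0.022,0,0,-0.01,-0.025,0,0,-0.01,-0.025,0,0,-0.01,-0.025,0,0,-0.01,-0.025,0,0,-0.01,-0.025,0,0,-0.009,-0.023,0,0,-0.007,-0.018,0,0,-0.005,-0.013,0,0,-0.003,-0.007,0,0,0,0,0,0,0,0,0,0]

```text
clock: 14.55
tcp_pos: [507.5, 237.9, 250.7]
orientation: [0.001, 1.0, -0.001, -0.0]
contact_force: [0.2, -0.2, -3.4]
gripper_width: 33.2
grasp_force: 25.0
```

Request:
apply_moves:
  moves: [0,0,0.01,0,0,0,0.015,0,0,0,0.015,0,0,0,0.015,0,0,0,0.012,0,0,0,0.008,0,0,0,0.004,0,0,0,0.003,0,0,0,0.002,0,0,0,0.002,0,0,0,0.002,0,0,0,0.001,0,0,0,0,0,0,0,0,0]

```text
clock: 15.95
tcp_pos: [507.4, 239.0, 162.1]
orientation: [-0.0, 1.0, -0.0, 0.0]
contact_force: [0.0, 0.1, -3.8]
gripper_width: 32.9
grasp_force: 25.0
```

Request:
apply_moves:
  moves: [0,0,0.001,0,0,0,0.001,0,0,0,0.0005,0,0,0,0,0,0,0,0,0]

```text
clock: 16.45
tcp_pos: [507.6, 239.1, 160.0]
orientation: [-0.0, 1.0, -0.0, 0.0]
contact_force: [-0.6, 0.3, 2.6]
gripper_width: 33.4
grasp_force: 25.0
```

Request:
apply_moves:
  moves: [0,0,0,0,0,0,0,0,0,0,0,0,0,0,0,0,0,0,0,0,0,0,-0.005,0,0,0,-0.015,0,0,0,-0.015,0,0,0,-0.02,0,0.005,0.011,0,0,0.012,0.023,0,0,0.015,0.03,0,0,0.015,0.03,0,0,0.015,0.03,0,0,0.01,0.018,0,0,0.005,0.008,0,0,0,0,0,0,0,0,0,0]
  hand: 0.75

```text
clock: 18.25
tcp_pos: [583.6, 90.0, 214.1]
orientation: [-0.0, 1.0, 0.0, -0.0]
contact_force: [-0.5, 0.6, -0.1]
gripper_width: 70.3
grasp_force: 0.0
```

Request:
apply_moves:
  moves: [0,0,0,-0.1428,0,0,0,-0.1428,0,0,0,-0.1428,0,0,0,-0.1428,0,0,0,-0.1428,0,0,0,-0.1428,0,0,0,-0.1428,0,0,0,-0.1428,0,0,0,-0.1428,0,0,0,-0.1428,0,0,0,-0.1428,0,0,0,0,0,0,0,0,0,0,0,0]
  hand: 0.85

```text
clock: 19.65
tcp_pos: [584.0, 89.5, 214.5]
orientation: [-0.0, 0.708, 0.707, 0.0]
contact_force: [-0.0, -0.8, 0.8]
gripper_width: 80.0
grasp_force: 0.0
```

Run:
```python
from h import *
m=camera_model("wrist"); im=get_image("wrist")[:,:,::-1].copy(); mt=camera_model("top"); t=get_image("top")[:,:,::-1].copy(); s=state(); print(s["tcp_pos"].round(1),s["joints"].round(2))
for p,r,z in [((585,88.5),28,64)]: poly(im,m,circ(p,r,z),(255,255,0))
for p,r,z in [((507.5,239),17,173),((515.5,339),17,173)]: poly(t,mt,circ(p,r,z),(255,255,0))
t=cv2.resize(t[160:270,150:310],(640,440),interpolation=cv2.INTER_CUBIC)
cv2.imwrite("pics/w4.png",cv2.resize(np.hstack([im,t[20:420]]),(800,250)))
```

```text
[584.2  89.3 214.6] [ 0.11  0.59 -0.49  1.69  0.33  0.95 -0.5 ]
```

View pics/w4.png

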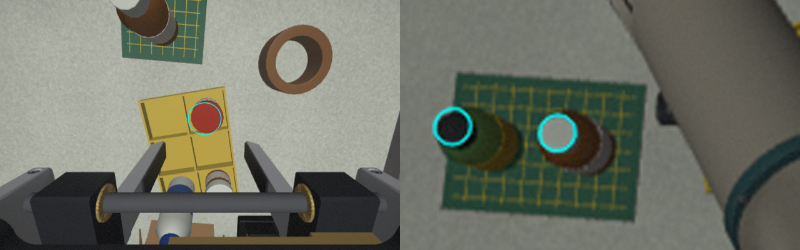

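Left: the red lid at (205,118) matches its overlay. Right: both bottles stand on the mat with their caps under the overlay circles. I'll lower over the jar.

Request:
apply_moves:
  moves: [0,0.001,0.015,0,0,0,0.025,0,0,0,0.025,0,0,0,0.025,0,0,0,0.025,0,0,0,0.02,0,0,0,0.015,0,0,0,0.008,0,0,0,0.004,0,0,0,0,0,0,0,0,0]

```text
clock: 20.85
tcp_pos: [585.9, 89.1, 53.3]
orientation: [0.0, 0.707, 0.707, 0.001]
contact_force: [0.0, 0.7, -0.2]
gripper_width: 80.2
grasp_force: 0.0
```

Request:
apply_moves:
  moves: [0,0,0,0,0,0,0,0,0,0,0,0,0,0,0,0,0,0,0,0,0,0,0,0]
  hand: 0.5
  squeeze: 20

```text
clock: 21.45
tcp_pos: [585.7, 88.9, 52.9]
orientation: [0.0, 0.707, 0.707, 0.0]
contact_force: [-0.5, 0.1, 3.6]
gripper_width: 55.5
grasp_force: 20.0
```

Request:
apply_moves:
  moves: [0,0,-0.005,0,0,0,-0.015,0,0,0,-0.025,0,0,0,-0.025,0,0,0,-0.025,0,0,0,-0.025,0,0,0,-0.025,0,0,0,-0.025,0,0,0,-0.018,0,0,0,-0.007,0,0,0,0,0]

```text
clock: 22.55
tcp_pos: [585.5, 89.0, 248.7]
orientation: [0.001, 0.707, 0.707, 0.001]
contact_force: [-0.4, -0.2, -1.3]
gripper_width: 56.0
grasp_force: 20.0
```

Request:
apply_moves:
  moves: [-0.007,-0.001,0,0,-0.015,-0.003,0,0,-0.022,-0.004,0,0,-0.028,-0.005,0,0,-0.028,-0.005,0,0,-0.028,-0.005,0,0,-0.028,-0.005,0,0,-0.028,-0.005,0,0,-0.028,-0.005,0,0,-0.028,-0.005,0,0,-0.028,-0.005,0,0,-0.025,-0.005,0,0,-0.02,-0.004,0,0,-0.014,-0.003,0,0,-0.01,-0.002,0,0,0,0,0,0,0,0,0,0,0,0,0,0]

```text
clock: 24.35
tcp_pos: [523.6, -246.7, 247.6]
orientation: [-0.0, 0.706, 0.708, 0.0]
contact_force: [-0.3, 0.1, -0.7]
gripper_width: 55.6
grasp_force: 20.0
```

Run:
```python
from h import *
s=state(); print(s["tcp_pos"].round(1),s["joints"].round(2)); m=camera_model("wrist"); im=get_image("wrist")[:,:,::-1].copy()
c,sn=np.cos(-.07),np.sin(-.07); 
def rc(x0,x1,y0,y1,z): L=np.array([[x0,y0],[x1,y0],[x1,y1],[x0,y1]]); return np.c_[L@np.array([[c,sn],[-sn,c]])+[520.2,-291.2],np.full(4,z)]
poly(im,m,rc(-73,73,-108,108,75),(0,0,255)); poly(im,m,rc(-70,70,-18,105,3),(255,0,255))
cv2.imwrite("pics/w5.png",im)
```

```text
[ 523.6 -246.7  247.6] [ 0.71  0.54 -0.49  1.68  0.29  1.    0.12]
```

View pics/w5.png

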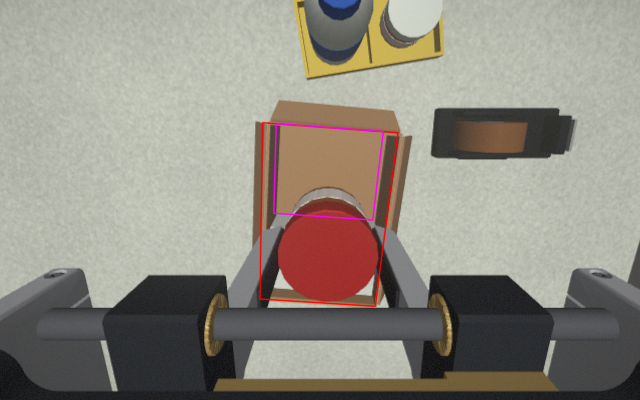

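The carton rim and free-half overlays match the picture within a few pixels: rim (262,123)–(399,133), jar centred between the x walls. I'll lower the jar.

Request:
apply_moves:
  moves: [0,0,0.01,0,0,0,0.02,0,0,0,0.025,0,0,0,0.025,0,0,0,0.025,0,0,0,0.02,0,0,0,0.018,0,0,0,0.014,0,0,0,0.011,0,0,0,0.009,0,0,0,0.006,0,0,0,0.004,0,0,0,0.003,0,0,0,0,0,0,0,0,0]

```text
clock: 25.9
tcp_pos: [523.5, -248.2, 57.8]
orientation: [0.0, 0.707, 0.707, 0.0]
contact_force: [0.4, 0.4, -1.7]
gripper_width: 56.0
grasp_force: 20.0
```

Request:
apply_moves:
  moves: [0,0,0.002,0,0,0,0.002,0,0,0,0.001,0,0,0,0,0,0,0,0,0]

```text
clock: 26.4
tcp_pos: [523.2, -248.1, 52.5]
orientation: [-0.0, 0.707, 0.707, 0.0]
contact_force: [-0.8, 0.2, -1.6]
gripper_width: 55.2
grasp_force: 20.0
```

Request:
apply_moves:
  moves: [0,0,0.001,0,0,0,0,0,0,0,0,0]

```text
clock: 26.7
tcp_pos: [523.4, -248.1, 51.9]
orientation: [0.0, 0.707, 0.707, 0.0]
contact_force: [-1.2, -0.1, 3.2]
gripper_width: 55.9
grasp_force: 20.0
```

Contact with the floor. Release gently and rise.

Request:
apply_moves:
  moves: [0,0,0,0,0,0,0,0,0,0,0,0,0,0,0,0,0,0,0,0,0,0,-0.01,0,0,0,-0.02,0,0,0,-0.025,0,0,0,-0.025,0,0,0,-0.025,0,0,0,-0.025,0,0,0,-0.025,0,0,0,-0.01,0,0,0,0,0,0,0,0,0]
  hand: 0.78

```text
clock: 28.2
tcp_pos: [522.6, -248.0, 215.8]
orientation: [-0.0, 0.707, 0.707, -0.0]
contact_force: [-0.5, 0.1, 0.1]
gripper_width: 73.4
grasp_force: 0.0
```

Run:
```python
from h import *
im=get_image("wrist")[:,:,::-1].copy(); m=camera_model("wrist"); t=get_image("scene")[:,:,::-1]
poly(im,m,circ((523.3,-248.1),28,63),(255,255,0)); print(state()["tcp_pos"].round(1))
cv2.imwrite("pics/w6.png",cv2.resize(np.hstack([im,t]),(800,250)))
```

```text
[ 522.3 -247.9  215.2]
```

View pics/w6.png

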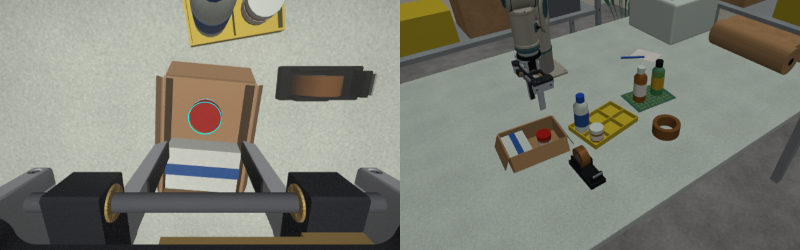

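The jar stands upright in the carton's free half at (205,117), with both bottles on the mat. Next is the amber bottle.

Request:
apply_moves:
  moves: [0.01,0,0,0,0.025,-0.001,0,0,0.035,-0.001,0,0,0.035,-0.001,0,0,0.035,-0.001,0,0,0.035,-0.001,0,0,0.035,-0.001,0,0,0.035,-0.001,0,0,0.035,-0.001,0,0,0.035,-0.001,0,0,0.035,-0.001,0,0,0.035,-0.001,0,0,0.035,-0.001,0,0,0.035,-0.001,0,0,0.022,-0.001,0,0,0.01,-0.001,0,0,0,0,0,0,0,0,0,0,0,0,0,0,0,0,0,0]
  hand: 0.75

```text
clock: 30.3
tcp_pos: [508.7, 237.3, 216.4]
orientation: [0.0, 0.708, 0.706, -0.0]
contact_force: [0.1, -0.3, -0.6]
gripper_width: 70.7
grasp_force: 0.0
```

Request:
apply_moves:
  moves: [0,0,0.015,0,0,0,0.018,0,0,0,0.012,0,0,0,0.006,0,0,0,0.003,0,0,0,0,0,0,0,0,0]

```text
clock: 31.0
tcp_pos: [508.7, 239.2, 163.0]
orientation: [0.0, 0.707, 0.707, 0.001]
contact_force: [-0.1, 0.6, 0.6]
gripper_width: 70.5
grasp_force: 0.0
```

Request:
apply_moves:
  moves: [0,-0.001,0.003,0,0,0,0,0]

```text
clock: 31.2
tcp_pos: [507.1, 238.9, 159.5]
orientation: [0.0, 0.707, 0.707, -0.0]
contact_force: [0.0, -0.3, -0.8]
gripper_width: 70.6
grasp_force: 0.0
```

Request:
apply_moves:
  moves: [0,0,0,0,0,0,0,0,0,0,0,0,0,0,0,0,0,0,0,0,0,0,0,0]
  hand: 0.2
  squeeze: 25

```text
clock: 31.8
tcp_pos: [507.5, 238.9, 159.5]
orientation: [0.0, 0.707, 0.707, 0.0]
contact_force: [0.3, -0.2, -0.3]
gripper_width: 33.8
grasp_force: 25.0
```

Request:
apply_moves:
  moves: [0,0,-0.005,0,0,0,-0.012,0,0,0,-0.018,0,0,0,-0.016,0,0,0,-0.009,0,-0.007,0.003,0,0,-0.015,0.006,0,0,-0.022,0.009,0,0,-0.025,0.01,0,0,-0.025,0.01,0,0,-0.025,0.01,0,0,-0.025,0.01,0,0,-0.025,0.01,0,0,-0.023,0.009,0,0,-0.018,0.007,0,0,-0.013,0.005,0,0,-0.007,0.003,0,0,0,0,0,0,0,0,0,0,0,0,0,0]

```text
clock: 33.8
tcp_pos: [598.9, 10.4, 219.6]
orientation: [-0.0, 0.706, 0.708, 0.0]
contact_force: [1.0, 0.3, -3.5]
gripper_width: 33.7
grasp_force: 25.0
```

Request:
apply_moves:
  moves: [0,0,0.008,0,0,0,0.015,0,0,0,0.012,0,0,0,0.008,0,0,0,0.005,0,0,0,0.003,0,0,0,0.002,0,0,0,0.002,0,0,0,0,0,0,0,0,0]

```text
clock: 34.8
tcp_pos: [599.4, 8.9, 164.7]
orientation: [0.0, 0.707, 0.707, 0.0]
contact_force: [-0.2, -0.7, -3.3]
gripper_width: 33.6
grasp_force: 25.0
```

Request:
apply_moves:
  moves: [0,0,0.002,0,0,0,0.001,0,0,0,0.001,0,0,0,0.0005,0,0,0,0,0,0,0,0,0]

```text
clock: 35.4
tcp_pos: [599.4, 8.9, 160.5]
orientation: [0.0, 0.707, 0.707, 0.0]
contact_force: [-0.0, -0.5, 2.8]
gripper_width: 33.5
grasp_force: 25.0
```

Request:
apply_moves:
  moves: [0,0,0,0,0,0,0,0,0,0,0,0,0,0,0,0,0,0,0,0,0,0,-0.005,0,0,0,-0.015,0,0,0,-0.02,0,0,0,-0.015,0,0,0,0,0]
  hand: 0.75

```text
clock: 36.4
tcp_pos: [600.8, 9.2, 217.4]
orientation: [0.002, 0.707, 0.707, 0.002]
contact_force: [-0.4, -0.4, -0.8]
gripper_width: 70.4
grasp_force: 0.0
```

Request:
apply_moves:
  moves: [0.012,-0.003,0,0,0.028,-0.007,0,0,0.035,-0.009,0,0,0.035,-0.009,0,0,0.035,-0.009,0,0,0.035,-0.009,0,0,0.035,-0.009,0,0,0.035,-0.009,0,0,0.035,-0.009,0,0,0.025,-0.006,0,0,0.014,-0.004,0,0,0.006,-0.001,0,0,0,0,0,0,0,0,0,0,0,0,0,0,0,0,0,0]

```text
clock: 38.0
tcp_pos: [516.0, 337.6, 215.0]
orientation: [0.0, 0.708, 0.706, -0.0]
contact_force: [0.5, -0.1, -0.1]
gripper_width: 69.9
grasp_force: 0.0
```

Request:
apply_moves:
  moves: [0,0,0.015,0,0,0,0.018,0,0,0,0.012,0,0,0,0.006,0,0,0,0.003,0,0,0,0,0,0,0,0,0]

```text
clock: 38.7
tcp_pos: [515.7, 339.3, 161.6]
orientation: [0.0, 0.707, 0.707, 0.001]
contact_force: [0.1, -0.8, 0.0]
gripper_width: 70.2
grasp_force: 0.0
```

Request:
apply_moves:
  moves: [0,0,0,0,0,0,0,0,0,0,0,0,0,0,0,0,0,0,0,0,0,0,0,0]
  hand: 0.2
  squeeze: 25

```text
clock: 39.3
tcp_pos: [515.2, 338.9, 161.0]
orientation: [-0.0, 0.707, 0.707, -0.0]
contact_force: [-0.3, 0.2, 0.2]
gripper_width: 33.6
grasp_force: 25.0
```

Request:
apply_moves:
  moves: [0,0,-0.005,0,0,0,-0.012,0,0,0,-0.018,0,0,0,-0.016,0,0,0,-0.009,0,-0.007,0,0,0,-0.015,-0.001,0,0,-0.022,-0.001,0,0,-0.026,-0.001,0,0,-0.026,-0.001,0,0,-0.026,-0.001,0,0,-0.026,-0.001,0,0,-0.026,-0.001,0,0,-0.026,-0.001,0,0,-0.022,-0.001,0,0,-0.02,-0.001,0,0,-0.014,0,0,0,-0.007,0,0,0,0,0,0,0,0,0,0,0]

```text
clock: 41.3
tcp_pos: [505.2, 76.8, 221.0]
orientation: [-0.0, 0.707, 0.707, 0.0]
contact_force: [-0.3, -0.1, -2.6]
gripper_width: 34.0
grasp_force: 25.0
```

Request:
apply_moves:
  moves: [0,0,0,0,0,0,0.008,0,0,0,0.015,0,0,0,0.012,0,0,0,0.008,0,0,0,0.005,0,0,0,0.003,0,0,0,0.002,0,0,0,0.002,0,0,0,0,0,0,0,0,0]

```text
clock: 42.4
tcp_pos: [505.4, 75.9, 166.2]
orientation: [0.0, 0.707, 0.707, 0.0]
contact_force: [0.3, 0.5, -2.3]
gripper_width: 33.7
grasp_force: 25.0
```

Request:
apply_moves:
  moves: [0,0,0.002,0,0,0,0.001,0,0,0,0.001,0,0,0,0.0005,0,0,0,0,0,0,0,0,0]

```text
clock: 43.0
tcp_pos: [505.3, 76.0, 161.9]
orientation: [0.0, 0.707, 0.707, 0.0]
contact_force: [-1.9, -0.3, 5.1]
gripper_width: 33.6
grasp_force: 25.0
```

Request:
apply_moves:
  moves: [0,0,0,0,0,0,0,0,0,0,0,0,0,0,0,0,0,0,0,0,0,0,-0.005,0,0,0,-0.015,0,0,0,-0.02,0,0,0,-0.02,0,0,0,-0.02,0,0.02,0,-0.01,0,0.03,0,0,0,0.03,0,0,0,0.03,0,0,0,0.03,0,0,0,0.03,0,0,0,0.03,0,0,0,0,0,0,0,0,0,0,0]
  hand: 0.75

```text
clock: 44.9
tcp_pos: [505.0, 276.2, 251.5]
orientation: [0.0, 0.707, 0.708, -0.0]
contact_force: [-0.2, 0.8, 0.4]
gripper_width: 70.6
grasp_force: 0.0
```

Run:
```python
from h import *
t=get_image("top")[:,:,::-1].copy(); m=camera_model("top"); s=get_image("scene")[:,:,::-1]; a=cv2.imread("pics/top0.png")
for p,r,z in [((505.3,76),17,174),((599.3,9),17,174),((523.3,-248.1),28,63)]: poly(t,m,circ(p,r,z),(255,255,0))
z=lambda i:cv2.resize(i[140:260,250:480],(400,209),interpolation=cv2.INTER_CUBIC)
cv2.imwrite("pics/f.png",np.vstack([np.hstack([z(a),z(t)]),cv2.resize(s[80:300,120:480],(800,391))[:,:]])[:600])
```

```text
(no output)
```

View pics/f.png

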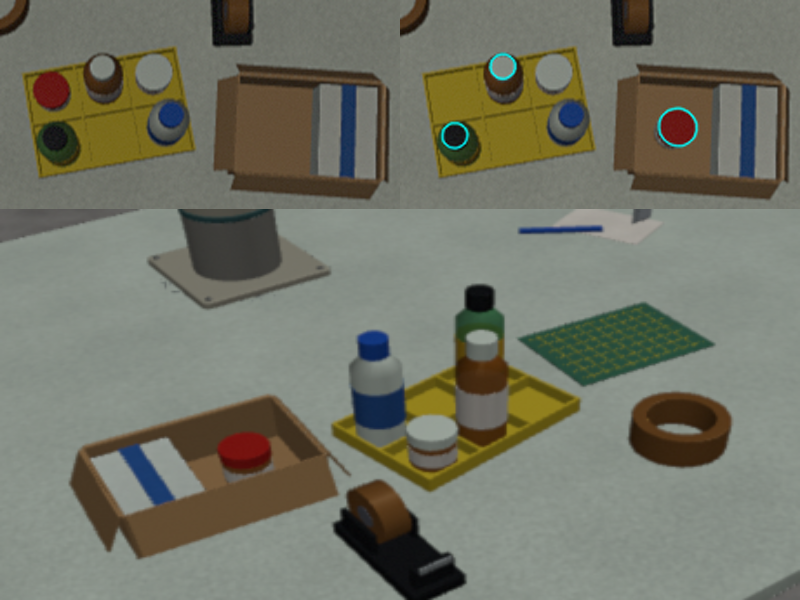

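The before and after top views agree: the amber cap (503,66) and black cap (455,135) are back in their cells, the red jar is upright in the carton, and nothing else has moved.

```bash
python3 -c "
from rig import *
print(hand_in())"
```

```text
the job is handed in; nothing more can be done
None
```

The job is handed in, with no verdict returned: the red-lidded jar stands upright in the carton's free half, the amber and green bottles are back upright in their own cells, and nothing else moved in the final camera check.

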